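# Rack the washer pump filters in machine order

## Task

The drain-pump filters from four washers have dripped dry in the cups of the steel drip tray, where they stand in the order of the machines. Hang all four by their caps in the holes of the white carrying rack in the same order, so that each goes back to its own machine: the filter nearest the tray's pouring spout goes in the hole nearest the rack's handle, the next one in the next hole, and so on along the row.

Things in the scene. Friction and masses are not known exactly. Their poses are not given: they have to be found in the camera images.
- filter_bar: Loose washer drain-pump filter, 83 tall, 80 g. White round cage, 32 diameter, z 0 to 45; flat grey cap, 58 diameter, z 45 to 53; upright twist grip on it, z 53 to 83: a plain straight bar, 50 long and 14 thick. Origin: centre of the cage's underside; z up, x along the bar, y across it (the way to close the fingers, at its middle, z 60 to 80).
- filter_hub: Loose washer drain-pump filter, 83 tall, 80 g. White round cage, 32 diameter, z 0 to 45; flat grey cap, 58 diameter, z 45 to 53; upright twist grip on it, z 53 to 83: a bar 50 long, 14 thick, with a round hub of 24 diameter at its middle. Origin: centre of the cage's underside; z up, x along the bar, y across it (the way to close the fingers, at its middle, z 60 to 80).
- filter_bowtie: Loose washer drain-pump filter, 83 tall, 80 g. White round cage, 32 diameter, z 0 to 45; flat grey cap, 58 diameter, z 45 to 53; upright twist grip on it, z 53 to 83: a bar 54 long with two round knuckles of 21 diameter (fingers close on these, 21 across). Origin: centre of the cage's underside; z up, x along the bar, y across it (the way to close the fingers, at its middle, z 60 to 80).
- filter_short: Loose washer drain-pump filter, 83 tall, 80 g. White round cage, 32 diameter, z 0 to 45; flat grey cap, 58 diameter, z 45 to 53; upright twist grip on it, z 53 to 83: a short bar, 26 long and 14 thick, on a low round dome. Origin: centre of the cage's underside; z up, x along the bar, y across it (the way to close the fingers, at its middle, z 60 to 80).
- cup_bar: White round drip cup, fixed: rim 70 diameter, 28 high, floor 4 thick. The four cups are alike; in this one, anywhere in the tray's row, filter_bar stands at the start, cage down, within 5 mm of its centre. Origin: centre of its underside, z up.
- cup_hub: White round drip cup, fixed: rim 70 diameter, 28 high, floor 4 thick. The four cups are alike; in this one, anywhere in the tray's row, filter_hub stands at the start, cage down, within 5 mm of its centre. Origin: centre of its underside, z up.
- cup_bowtie: White round drip cup, fixed: rim 70 diameter, 28 high, floor 4 thick. The four cups are alike; in this one, anywhere in the tray's row, filter_bowtie stands at the start, cage down, within 5 mm of its centre. Origin: centre of its underside, z up.
- cup_short: White round drip cup, fixed: rim 70 diameter, 28 high, floor 4 thick. The four cups are alike; in this one, anywhere in the tray's row, filter_short stands at the start, cage down, within 5 mm of its centre. Origin: centre of its underside, z up.
- drip_tray: Shallow steel tray, fixed, 338 long, 98 wide, 14 high, floor 3 thick; the cups stand on it in a row. Origin: centre of its underside; y along the row. A narrow pouring spout juts 39 out of its +y end. Cup places at x 0, y +117, +39, -39, -117, so +117 is nearest the spout.
- carry_rack: White sheet-metal rack, fixed, pointing any way: 336 long, 88 wide, top at z 65, plate 4 thick, four 48 holes through it. Origin: centre of its underside on the table; y along the row. A hoop handle juts 34 out of its +y end at z 45. Holes at x 0, y +117, +39, -39, -117, so +117 is nearest the handle. A filter hung by its cap has its origin at z 20.
Things that resemble listed ones, but are neither listed nor needed, are in the scene too. What is shaped like the filter_short but green is not meant. Leave any orange look-alike of the cup_hub alone.

How it is judged (in metres and radians):
At the end, for the whole second after the job is handed in: Each filter hangs upright in a rack hole by its cap, released and at rest (12 mm of the hole centre, 5 mm of the seated height, 0.15 rad of upright); counted from the handle it is in the hole of the same number as its own cup counted from the tray spout (x of filter_bar in the frame of carry_rack between -0.012 and 0.012 m and z of filter_bar in the frame of carry_rack between 0.015 and 0.025 m and angle between each of filter_bar, filter_hub, filter_bowtie, filter_short's own z axis and vertical below 0.15 rad and linear speed of each of filter_bar, filter_hub, filter_bowtie, filter_short below 0.02 m/s and angular speed of each of filter_bar, filter_hub, filter_bowtie, filter_short below 0.2 rad/s and ((y of cup_bar in the frame of drip_tray between 0.105 and 0.129 m and y of filter_bar in the frame of carry_rack between 0.105 and 0.129 m) or (y of cup_bar in the frame of drip_tray between 0.027 and 0.051 m and y of filter_bar in the frame of carry_rack between 0.027 and 0.051 m) or (y of cup_bar in the frame of drip_tray between -0.051 and -0.027 m and y of filter_bar in the frame of carry_rack between -0.051 and -0.027 m) or (y of cup_bar in the frame of drip_tray between -0.129 and -0.105 m and y of filter_bar in the frame of carry_rack between -0.129 and -0.105 m)) and x of filter_hub in the frame of carry_rack between -0.012 and 0.012 m and z of filter_hub in the frame of carry_rack between 0.015 and 0.025 m and ((y of cup_hub in the frame of drip_tray between 0.105 and 0.129 m and y of filter_hub in the frame of carry_rack between 0.105 and 0.129 m) or (y of cup_hub in the frame of drip_tray between 0.027 and 0.051 m and y of filter_hub in the frame of carry_rack between 0.027 and 0.051 m) or (y of cup_hub in the frame of drip_tray between -0.051 and -0.027 m and y of filter_hub in the frame of carry_rack between -0.051 and -0.027 m) or (y of cup_hub in the frame of drip_tray between -0.129 and -0.105 m and y of filter_hub in the frame of carry_rack between -0.129 and -0.105 m)) and x of filter_bowtie in the frame of carry_rack between -0.012 and 0.012 m and z of filter_bowtie in the frame of carry_rack between 0.015 and 0.025 m and ((y of cup_bowtie in the frame of drip_tray between 0.105 and 0.129 m and y of filter_bowtie in the frame of carry_rack between 0.105 and 0.129 m) or (y of cup_bowtie in the frame of drip_tray between 0.027 and 0.051 m and y of filter_bowtie in the frame of carry_rack between 0.027 and 0.051 m) or (y of cup_bowtie in the frame of drip_tray between -0.051 and -0.027 m and y of filter_bowtie in the frame of carry_rack between -0.051 and -0.027 m) or (y of cup_bowtie in the frame of drip_tray between -0.129 and -0.105 m and y of filter_bowtie in the frame of carry_rack between -0.129 and -0.105 m)) and x of filter_short in the frame of carry_rack between -0.012 and 0.012 m and z of filter_short in the frame of carry_rack between 0.015 and 0.025 m and ((y of cup_short in the frame of drip_tray between 0.105 and 0.129 m and y of filter_short in the frame of carry_rack between 0.105 and 0.129 m) or (y of cup_short in the frame of drip_tray between 0.027 and 0.051 m and y of filter_short in the frame of carry_rack between 0.027 and 0.051 m) or (y of cup_short in the frame of drip_tray between -0.051 and -0.027 m and y of filter_short in the frame of carry_rack between -0.051 and -0.027 m) or (y of cup_short in the frame of drip_tray between -0.129 and -0.105 m and y of filter_short in the frame of carry_rack between -0.129 and -0.105 m))); the robot touches nothing.
It also fails if it takes over 99 s, if anything falls off the work surface, if the arm or the gripper's body presses on something with over 40 N, if the wrist force passes 120 N, or if a joint passes its speed limit or range.

## Robot

A 6-joint arm with a two-finger parallel gripper is mounted at the origin on a cart in front of the work surface, level with it; the furniture and walls round the work are solid. World frame = base frame: x ahead of the robot, y to its left, z up, the work surface at z = 0. Lengths are in mm, angles in rad, forces in N, time in s.
With the tool pointing down it reaches from about 350 to 925 mm from the base axis. Payload 6.4 kg.
Tool frame: the origin (TCP) lies midway between the tips of the shut fingers; the grasp point (between the pads) lies 19 mm behind it; z points along the fingers, y is the line along which they close (so a half turn about z gives the same grasp; the last joint's range is limited). The gripper opens to 94 mm and grips with 3 to 60 N. Pads are 16 mm wide; open, the fingers measure 119 mm over their backs; the gripper's body (75 mm by 177 mm) begins 78 mm behind the grasp point.
Start: joints at [1.085, 0.245, 1.558, -0, 1.339, -0.174], TCP at [199.399, 618.671, 205.455] pointing down, gripper open.
Joint ranges: [-3.13, 3.13], [-1.02, 2.26], [0.13, 2.54], [-0.95, 4.09], [0.21, 2.88], [-2.74, 2.74]. Speed limits (rad/s): [2.57, 2.57, 3.14, 3.14, 3.14, 3.14].

## Interface

Orientations are given as a unit quaternion [x, y, z, w].
In Python, from cell import manip gives the robot as it stands.
- The arm moves only by the tool apply_moves, never from a script. Its argument "moves" is a list of rows, each a list of 3 entries, a list of its own where there are three numbers: the turn, a rotation vector about the tool's x, y, z in rad, then the shift along the tool's x, y, z in cm, then the closure in counts, from 0 (fully open) to 255 (shut). In form: [[[ax, ay, az], [tx, ty, tz], claw], ...]. A call has 1 to 8 rows; each row shifts and turns the commanded pose from where the row before left it, along the tool's axes as they then stand; what a row does not reach is not made up. A row lasts 1/8 s, in which the tool goes at most 62.5 mm and 10.7 degrees, less where a joint would pass 70% of its speed; a pose out of reach is approached as far as the arm can. A call is refused whole if a number of a shift passes 6.25 or a number of a turn 0.188, either way. A call with a gripper value outside its range is refused whole. The fingers move at their own pace and stop on an object; "squeeze" is the grip in N (left out, the last holds). Time passes only in rows, so rows that do not move let the fingers close. It gives the time, the measured TCP pose, the force, the opening and the grip force at its end, in the units of the state.
- manip.get_state(): the state, without advancing time (a new reading comes with each control period).
- manip.read_camera(name): name is "scene" or "top"; returns the picture (400x640x3 uint8, red, green, blue); there is no depth.
- manip.camera_model(name): a dict with "fov_y" (degrees; the focal length in pixels is half the picture's height over the tangent of half this angle, whatever the lens; pixels are square), "cx", "cy" (the principal point, pixels), "T" (4x4, takes a point from camera to world coordinates). Camera axes: x right, y up, looking along -z (the intrinsics and any distortion apply to the point x, -y, -z); pixel columns grow to the right and rows downward; lengths in mm; the calibration is good to about 2 mm. A picture is of the moment at which its call begins. camera_model takes no time and is no camera call.
- manip.close_job(): hands the job in; it is judged then, once.
The state is a dict: "time": time; "joint_positions": joint angles; "joint_vel": joint speeds; "tau": joint torques, N m; "tcp_pos": TCP position; "tool_rot": TCP orientation; "force": force on the tool from outside, world axes, zero at the start; "torque": the same for the moment, N m; "opening": finger opening in mm; "grip_force": force on a finger pad.
Only numpy, scipy, OpenCV 4.12 (cv2) and the standard library are available. Lean on these libraries where they do the work, as an engineer would, in place of code of your own. Each camera call takes 0.05 s, during which the arm holds its last target. There are 200 camera calls.

## Working session

There is one attempt and no reset: what is moved stays moved. The work goes in short steps, Python scripts to look and compute and a tool call to move; the robot and the scene stay as the last step left them, time stands still between calls to the robot, and variables do not carry over. Pictures are saved under pics/ and viewed, at most 14 in all, crops included, and the job is handed in when it is done.

Besides the shell and the picture viewer there is one more tool, called after "Request:" as name([rows], argument=value, ...), one row to a line, values as JSON. apply_moves: Moves the arm, as the interface text tells. Its arguments: {"type":"object","properties":{"moves":{"type":"array","items":{"type":"array"}},"squeeze":{"type":"number"}},"required":["moves"]}

```bash
mkdir -p pics
python3 - <<'E'
from cell import manip
import cv2,numpy as np
np.set_printoptions(suppress=True,precision=4)
for n in("scene","top"):
    im=manip.read_camera(n); cv2.imwrite(f"pics/{n}0.png",im[:,:,::-1]); print(manip.camera_model(n))
print(manip.get_state())
E
```

```text
{'fov_y': 42.76632932514966, 'cx': 316.17700831566293, 'cy': 198.28899585551474, 'T': array([[  -0.8852,    0.3574,   -0.2977,  171.18  ],
       [  -0.4651,   -0.6725,    0.5757,  727.3338],
       [   0.0056,    0.6481,    0.7615, 1002.5371],
       [   0.    ,    0.    ,    0.    ,    1.    ]])}
{'fov_y': 45.38553276819154, 'cx': 308.3274203050342, 'cy': 194.93211671129365, 'T': array([[  -0.0094,    0.9835,   -0.1807,  264.6364],
       [  -0.9999,   -0.0078,    0.0093,   -4.2031],
       [   0.0077,    0.1807,    0.9835, 1412.8376],
       [   0.    ,    0.    ,    0.    ,    1.    ]])}
{'time': 0.1, 'joint_positions': array([ 1.0849,  0.2457,  1.5589, -0.    ,  1.3387, -0.1741]), 'joint_vel': array([ 0.0008, -0.0016, -0.0024, -0.0006,  0.0014, -0.0004]), 'tau': array([ -0.0016, -41.692 , -31.5523,   0.0686,   0.031 ,  -0.0001]), 'tcp_pos': array([199.1301, 618.1827, 204.4959]), 'tool_rot': array([ 0.1553,  0.9879, -0.0008, -0.0003]), 'force': array([ 0.3426, -0.366 , -0.4823]), 'torque': array([ 0.0524,  0.0398, -0.0096]), 'grip_force': 0.0, 'opening': 93.9951184648506}
```

View pics/top0.png

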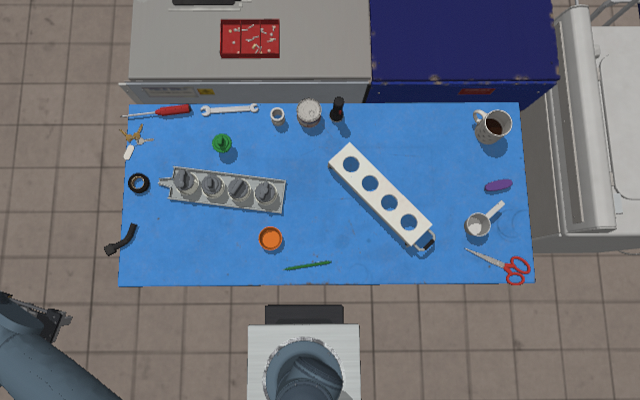

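View pics/scene0.png

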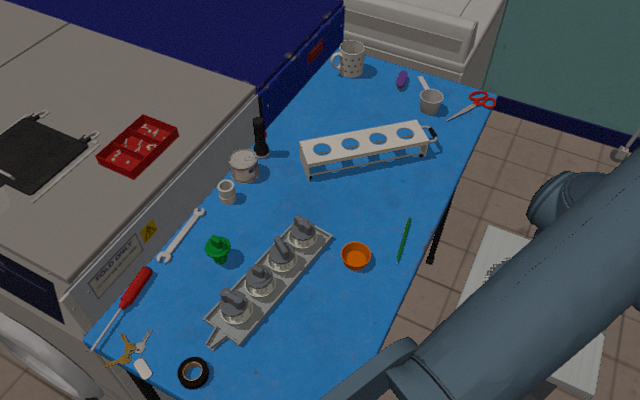

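The top view shows the tray with its spout at the left (160,182) and filters at (185,182), (213,186), (239,190) and (266,194). The rack's holes are at (351,163) to (408,222), with its handle at the lower right (425,243). Look-alikes are the green filter (222,143), the orange cup (270,238), and the white mug and tins. The four grey-capped filters in the steel tray fit the description. I'll enlarge them to confirm.

```bash
cat > h.py <<'E'
from cell import manip
import cv2,numpy as np
np.set_printoptions(suppress=True,precision=3)
def ray(n,u,v,z):
    m=manip.camera_model(n);T=m["T"];f=200/np.tan(np.radians(m["fov_y"]/2))
    d=T[:3,:3]@np.array([(u-m["cx"])/f,-(v-m["cy"])/f,-1]);o=T[:3,3]
    return o+d*(z-o[2])/d[2]
def proj(n,p):
    m=manip.camera_model(n);T=m["T"];f=200/np.tan(np.radians(m["fov_y"]/2))
    q=T[:3,:3].T@(np.asarray(p,float)-T[:3,3]);return np.array([m["cx"]+f*q[0]/-q[2],m["cy"]-f*q[1]/-q[2]])
E
python3 - <<'E'
import cv2,numpy as np
t=cv2.imread("pics/top0.png");s=cv2.imread("pics/scene0.png")
a=cv2.resize(t[160:220,155:295],(770,330),interpolation=cv2.INTER_CUBIC)
cv2.imwrite("pics/c_top.png",a)
b=cv2.resize(s[210:350,200:340],(600,600),interpolation=cv2.INTER_CUBIC)
cv2.imwrite("pics/c_sc.png",b)
c=cv2.resize(t[138:258,322:442],(600,600),interpolation=cv2.INTER_CUBIC)
cv2.imwrite("pics/c_rack.png",c)
E
```

```text
(no output)
```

View pics/c_top.png

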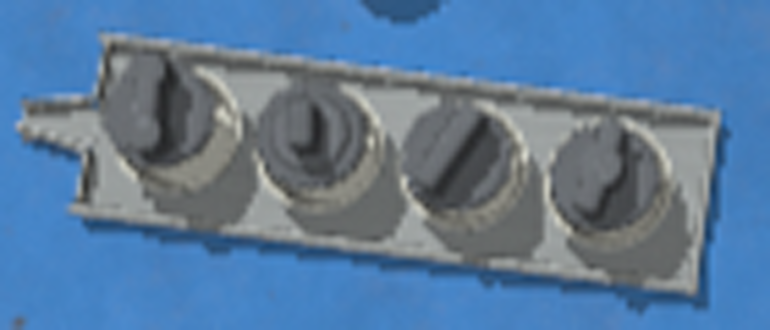

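View pics/c_sc.png

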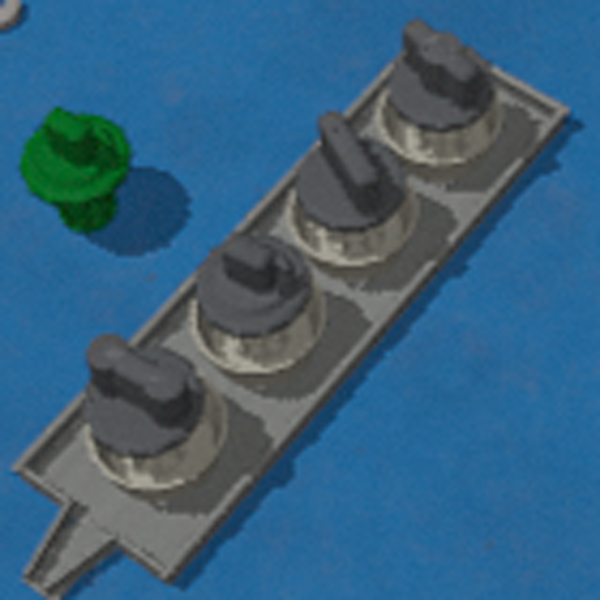

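View pics/c_rack.png

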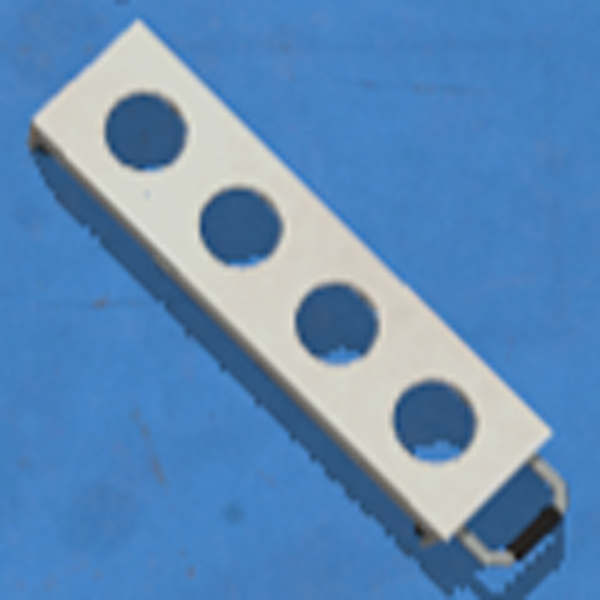

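Order from the spout: bowtie (two end knuckles), short, plain bar, hub (wide at mid-bar). The rack's handle is at the lower right of its crop, (535,535). Next I'll measure each filter's pose at higher zoom.

Run:
```python
from h import *
t=cv2.imread("pics/top0.png");s=cv2.imread("pics/scene0.png")
# rack from holes (white-surrounded blue) 
C=[(145,131),(240,227),(337,323),(434,421)]
P=np.array([ray("top",322+x/5,138+y/5,65)[:2] for x,y in C]);print(P)
d=P[3]-P[0];print("spacing",np.linalg.norm(d)/3, "yaw of +y",np.degrees(np.arctan2(d[1],d[0])))
print([proj("scene",[*p,65]) for p in P])
# filters, eyeballed cap discs z 60
tc=[(160,111),(311,143),(459,155),(606,180)]
F=np.array([ray("top",155+x/5.5,160+y/5.5,60)[:2] for x,y in tc]);print(F,np.diff(F,axis=0))
def crop(im,c):
    M=np.array([[7.,0,100-7*c[0]],[0,7,100-7*c[1]]]);return cv2.warpAffine(im,M,(200,200),flags=cv2.INTER_CUBIC)
A=np.hstack([crop(t,proj("top",[*f,75])) for f in F]);B=np.hstack([crop(s,proj("scene",[*f,75])) for f in F])
o=np.vstack([A,B]);o=np.clip(255*(o/255.)**0.6,0,255).astype(np.uint8)
np.save("F.npy",F);cv2.imwrite("pics/mos.png",o)
```

```text
[[ 601.914 -141.591]
 [ 544.603 -194.918]
 [ 488.091 -248.639]
 [ 431.227 -301.554]]
spacing 77.97592234533833 yaw of +y -136.85755092821216
[array([322.868, 148.574]), array([351.252, 143.281]), array([378.854, 137.909]), array([405.907, 132.867])]
[[559.286 341.227]
 [541.532 261.642]
 [534.517 184.089]
 [520.586 107.073]] [[-17.754 -79.585]
 [ -7.015 -77.553]
 [-13.931 -77.016]]
```

View pics/mos.png

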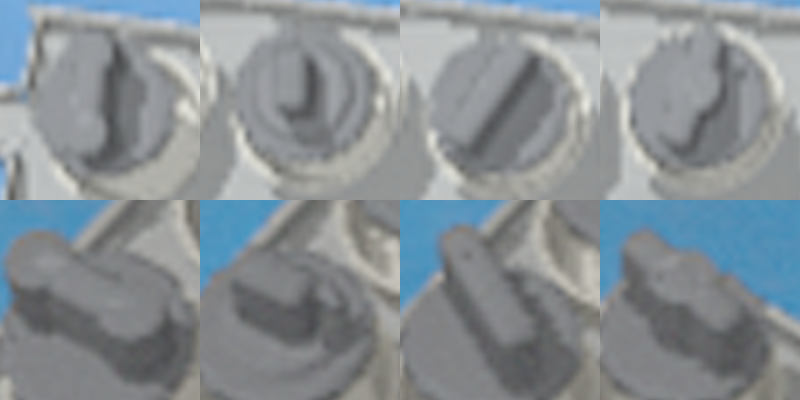

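```bash
cat > fit.py <<'E'
from h import *
F=np.load("F.npy")
def inv(n,f,x,y):
    c=proj(n,[*f,75]);return ray(n,c[0]+(x-100)/7,c[1]+(y-100)/7,90)[:2]
S=[[(38,62),(140,110)],[(48,70),(110,101)],[(55,33),(125,138)],[(38,42),(132,118)]]
Tp=[[(95,50),(88,135)],[(93,52),(92,112)],[(117,45),(48,135)],[(112,35),(68,140)]]
for i in range(4):
    for n,E in(("scene",S),("top",Tp)):
        a,b=[inv(n,F[i],*q) for q in E[i]]
        print(i,n,(a+b)/2,np.linalg.norm(b-a),np.degrees(np.arctan2(*(b-a)[::-1]))%180)
E
python3 fit.py
cat > ov.py <<'E'
from h import *
import sys,json
# poses rows x,y,yawdeg ; wireframes
def ov(poses,L,out,F=np.load("F.npy"),z0=7):
    R=[]
    for n in("top","scene"):
        im=cv2.imread(f"pics/{n}0.png");row=[]
        for (x,y,w),l,f in zip(poses,L,F):
            c=proj(n,[*f,75]);M=np.array([[7.,0,100-7*c[0]],[0,7,100-7*c[1]]])
            k=cv2.warpAffine(im,M,(200,200),flags=cv2.INTER_CUBIC)
            k=np.clip(255*(k/255.)**0.6,0,255).astype(np.uint8)
            w=np.radians(w);e=np.array([np.cos(w),np.sin(w)]);g=np.array([-e[1],e[0]]);p=np.array([x,y])
            th=np.linspace(0,2*np.pi,60)
            a=[np.r_[p+29*np.cos(t)*e+29*np.sin(t)*g,z0+53] for t in th]
            b=[np.r_[p+l[0]/2*sx*e+l[1]/2*sy*g,z0+83] for sx,sy in((-1,-1),(1,-1),(1,1),(-1,1))]
            for q,col in((a,(0,0,255)),(b,(0,255,0))):
                u=np.array([M@np.r_[proj(n,v),1] for v in q]);cv2.polylines(k,[np.int32(u*8)],True,col,1,cv2.LINE_AA,3)
            row.append(k)
        R.append(np.hstack(row))
    cv2.imwrite(out,np.vstack(R))
E
```

```text
0 scene [558.427 345.154] 34.70061609136105 1.1274840448254793
0 top [559.147 340.893] 35.12330037012025 177.60244711105955
1 scene [543.805 267.782] 22.169704048508375 178.48727620107502
1 top [545.878 261.883] 24.710707863534086 0.6677473675700583
2 scene [534.373 189.445] 46.212925556776064 148.3473533109913
2 top [535.7   189.053] 45.66417072143887 143.63150482476394
3 scene [523.272 112.18 ] 43.66148177551425 162.69755173982963
3 top [522.929 109.855] 46.26575993674968 157.96740535667692
```

```bash
python3 -c "
from ov import *
ov([(558.5,342.5,179),(545.5,264.5,179),(535,188,146),(522.5,110.5,160.5)],[(54,21),(26,14),(50,14),(50,14)],'pics/ov.png')"
```

```text
(no output)
```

View pics/ov.png

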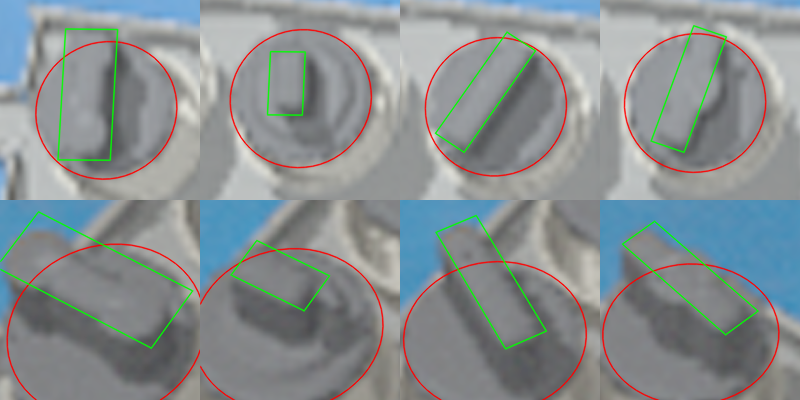

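Overlay fits within 2–3 mm. The filters are at bowtie (558,341,179°), short (545,263,179°), bar (535,188,146°) and hub (522,110,160°). Now a helper to work out the moves.

```bash
cat > go.py <<'E'
from h import *
import sys
from scipy.spatial.transform import Rotation as R
# usage: go.py yawdeg x y z [x y z ...]: turn, then shifts (cm, tool axes after turn)
s=manip.get_state();Q=R.from_quat(s["tool_rot"]);p=s["tcp_pos"]
a=[float(v) for v in sys.argv[1:]];w=np.radians(a[0])
D=R.from_matrix(np.array([[np.cos(w),np.sin(w),0],[np.sin(w),-np.cos(w),0],[0,0,-1]]).astype(float))
print("tcp",p,"yaw",np.degrees(np.arctan2(*Q.as_matrix()[1::-1,0])),"j6",s["joint_positions"][5],"turn",(Q.inv()*D).as_rotvec())
for t in np.reshape(a[1:],(-1,3)):
    d=D.inv().apply(t-p)/10;print("shift",d,"rows",np.linalg.norm(d)/6.25);p=t
E
python3 go.py 179 558 341 170 558 341 67
```

```text
tcp [199.13  618.183 204.496] yaw 162.136712487839 j6 -0.17409396873502422 turn [-0.002 -0.001 -0.294]
shift [-36.365 -27.088   3.45 ] rows 7.276181025771447
shift [ 0.   0.  10.3] rows 1.6480000000000001
```

Request:
apply_moves([
  [[0, 0, -0.147], [0, 0, 0], 115],
  [[0, 0, -0.147], [0, 0, 0], 115],
  [[0, 0, 0], [-4.0, -3.0, 0], 115],
  [[0, 0, 0], [-4.0, -3.0, 0], 115],
  [[0, 0, 0], [-4.0, -3.0, 0], 115],
  [[0, 0, 0], [-4.0, -3.0, 0], 115],
  [[0, 0, 0], [-4.0, -3.0, 0], 115],
  [[0, 0, 0], [-4.0, -3.0, 0], 115],
], squeeze=25)

```text
time: 1.1
tcp_pos: [437.0, 433.2, 205.0]
tool_rot: [0.009, 1.0, -0.0, -0.0]
force: [0.6, -0.0, 0.1]
opening: 51.6
grip_force: 0.0
```

Request:
apply_moves([
  [[0, 0, 0], [-4.0, -3.0, 0.9], 115],
  [[0, 0, 0], [-4.0, -3.0, 0.9], 115],
  [[0, 0, 0], [-4.0, -3.0, 0.9], 115],
  [[0, 0, 0], [-0.4, 0, 0.8], 115],
  [[0, 0, 0], [0, 0, 0], 115],
  [[0, 0, 0], [0, 0, 0], 115],
])

```text
time: 1.85
tcp_pos: [557.5, 343.3, 170.6]
tool_rot: [0.008, 1.0, 0.0, -0.0]
force: [-0.9, 0.0, 0.9]
opening: 51.3
grip_force: 0.0
```

```bash
python3 go.py 179 558 341 67
```

```text
tcp [557.518 343.283 170.578] yaw 179.07511787152546 j6 -1.1757234390289266 turn [ 0.    -0.     0.001]
shift [-0.052 -0.227 10.358] rows 1.6576706294830916
```

Request:
apply_moves([
  [[0, 0, 0], [0, -0.2, 5.2], 115],
  [[0, 0, 0], [0, 0, 3.6], 115],
  [[0, 0, 0], [0, 0, 1.6], 115],
  [[0, 0, 0], [0, 0, 0], 115],
  [[0, 0, 0], [0, 0, 0], 255],
  [[0, 0, 0], [0, 0, 0], 255],
  [[0, 0, 0], [0, 0, 0], 255],
  [[0, 0, 0], [0, 0, 0], 255],
])

```text
time: 2.85
tcp_pos: [558.8, 340.4, 66.9]
tool_rot: [0.009, 1.0, 0.0, 0.0]
force: [0.8, -0.3, 0.3]
opening: 15.3
grip_force: 0.5
```

Request:
apply_moves([
  [[0, 0, 0], [0, 0, 0], 255],
  [[0, 0, 0], [0, 0, -3], 255],
  [[0, 0, 0], [0, 0, -5], 255],
  [[0, 0, 0], [0, 0, -5], 255],
  [[0, 0, 0], [0, 0, 0], 255],
])

```text
time: 3.48
tcp_pos: [561.1, 341.3, 202.1]
tool_rot: [0.009, 1.0, 0.002, 0.004]
force: [-0.4, -0.9, -0.6]
opening: 13.9
grip_force: 25.9
```

```bash
python3 go.py 179 545 200 200 431 -301.5 200 431 -301.5 81
```

```text
tcp [561.144 341.306 202.079] yaw 178.98403860953175 j6 -1.1788812892852865 turn [ 0.004  0.009 -0.   ]
shift [  1.368 -14.157   0.208] rows 2.275852775965692
shift [ 10.523 -50.341   0.   ] rows 8.228702935457083
shift [ 0.   0.  11.9] rows 1.9040000000000001
```

Request:
apply_moves([
  [[0, 0, 0], [0.9, -4.0, 0], 255],
  [[0, 0, 0], [0.9, -5.4, 0], 255],
  [[0, 0, 0], [1.0, -5.4, 0], 255],
  [[0, 0, 0], [1.0, -5.4, 0], 255],
  [[0, 0, 0], [1.0, -5.4, 0], 255],
  [[0, 0, 0], [1.0, -5.4, 0], 255],
  [[0, 0, 0], [1.0, -5.4, 0], 255],
  [[0, 0, 0], [1.0, -5.4, 0], 255],
])

```text
time: 4.47
tcp_pos: [471.5, -77.5, 194.7]
tool_rot: [0.009, 1.0, 0.001, -0.001]
force: [1.0, -0.6, -1.1]
opening: 13.7
grip_force: 25.9
```

Request:
apply_moves([
  [[0, 0, 0], [1.0, -5.4, 0], 255],
  [[0, 0, 0], [1.0, -5.4, 0], 255],
  [[0, 0, 0], [1.0, -5.4, 0], 255],
  [[0, 0, 0], [1.1, -4.4, 0], 255],
  [[0, 0, 0], [0, -2.1, 0], 255],
  [[0, 0, 0], [0, 0, 0], 255],
  [[0, 0, 0], [0, 0, 0], 255],
])

```text
time: 5.35
tcp_pos: [428.2, -301.1, 195.8]
tool_rot: [0.008, 1.0, 0.001, -0.0]
force: [-0.2, -0.7, -0.8]
opening: 13.5
grip_force: 25.9
```

```bash
python3 go.py 179 431 -301.5 140 431 -301.5 81
python3 - <<'E'
from h import *
R=[]
for n,r in(("top",200),("scene",200)):
    im=manip.read_camera(n)[:,:,::-1];u,v=proj(n,[431,-301,130]).astype(int)
    R.append(cv2.resize(im[max(0,v-60):v+60,u-60:u+60],(400,400),interpolation=cv2.INTER_CUBIC))
cv2.imwrite("pics/a1.png",np.hstack(R))
E
```

```text
tcp [ 428.216 -301.107  195.778] yaw 179.05120156637997 j6 -2.3841747062801013 turn [ 0.001 -0.001  0.001]
shift [-0.279 -0.034  5.578] rows 0.8935828393511562
shift [0.  0.  5.9] rows 0.9440000000000001
```

View pics/a1.png

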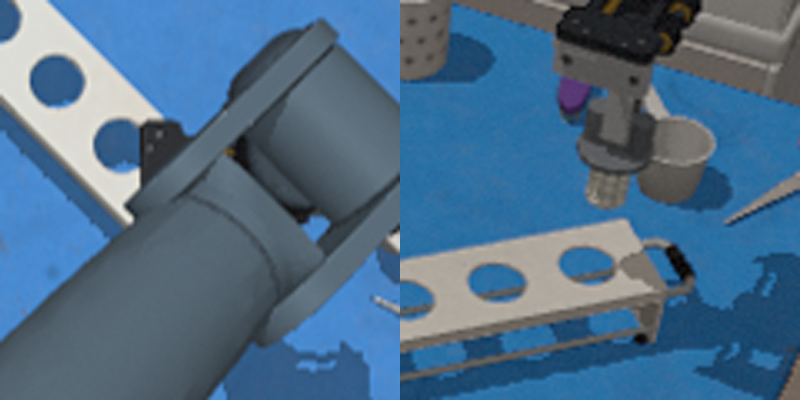

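The filter hangs upright in the fingers (cage bottom at (605,205)), above the last hole (587,263) next to the handle. Lowering it now.

Request:
apply_moves([
  [[0, 0, 0], [-0.3, 0, 3.5], 255],
  [[0, 0, 0], [0, 0, 2.5], 255],
  [[0, 0, 0], [0, 0, 1.5], 255],
  [[0, 0, 0], [0, 0, 1.5], 255],
  [[0, 0, 0], [0, 0, 1.3], 255],
  [[0, 0, 0], [0, 0, 0.9], 255],
  [[0, 0, 0], [0, 0, 0], 255],
])

```text
time: 6.32
tcp_pos: [430.8, -302.4, 83.9]
tool_rot: [0.009, 1.0, 0.0, -0.0]
force: [0.3, -0.0, -0.7]
opening: 13.8
grip_force: 25.9
```

Request:
apply_moves([
  [[0, 0, 0], [0, 0, 0.2], 255],
  [[0, 0, 0], [0, 0, 0], 255],
  [[0, 0, 0], [0, 0, 0], 115],
  [[0, 0, 0], [0, 0, 0], 115],
  [[0, 0, 0], [0, 0, 0], 115],
  [[0, 0, 0], [0, 0, -4], 115],
  [[0, 0, 0], [0, 0, -5], 115],
  [[0, 0, 0], [0, 0, -3], 115],
])

```text
time: 7.32
tcp_pos: [431.7, -303.2, 205.3]
tool_rot: [0.009, 1.0, -0.001, 0.001]
force: [-0.2, -0.1, 0.1]
opening: 51.7
grip_force: 0.0
```

```bash
python3 go.py 179 545 262.5 185 545 262.5 67
```

```text
tcp [ 431.712 -303.246  205.348] yaw 178.98655788748763 j6 -2.3805420340905337 turn [-0.003  0.002 -0.   ]
shift [-10.34   56.764   2.035] rows 9.237372827680042
shift [ 0.   0.  11.8] rows 1.8880000000000001
```

Request:
apply_moves([
  [[0, 0, 0], [-0.9, 5.2, 0], 115],
  [[0, 0, 0], [-0.9, 5.2, 0], 115],
  [[0, 0, 0], [-0.9, 5.2, 0], 115],
  [[0, 0, 0], [-0.9, 5.2, 0], 115],
  [[0, 0, 0], [-0.9, 5.2, 0], 115],
  [[0, 0, 0], [-0.9, 5.2, 0], 115],
  [[0, 0, 0], [-1.0, 5.2, 0], 115],
  [[0, 0, 0], [-1.0, 5.2, 0], 115],
])

```text
time: 8.32
tcp_pos: [512.6, 113.8, 202.7]
tool_rot: [0.009, 1.0, -0.0, 0.0]
force: [0.8, -1.3, 0.3]
opening: 51.8
grip_force: 0.0
```

Request:
apply_moves([
  [[0, 0, 0], [-1.0, 5.2, 0.5], 115],
  [[0, 0, 0], [-1.0, 5.2, 0.5], 115],
  [[0, 0, 0], [-0.9, 4.8, 0.5], 115],
  [[0, 0, 0], [0, 0, 0.5], 115],
  [[0, 0, 0], [0, 0, 0], 115],
  [[0, 0, 0], [0, 0, 0], 115],
])

```text
time: 9.07
tcp_pos: [544.2, 262.4, 182.7]
tool_rot: [0.01, 1.0, -0.0, 0.0]
force: [0.4, 0.5, 0.2]
opening: 51.6
grip_force: 0.0
```

```bash
python3 go.py 179 545 262.5 67
python3 - <<'E'
from h import *
R=[]
for n,q in(("scene",[431,-301,80]),("scene",[545,263,100])):
    im=manip.read_camera(n)[:,:,::-1];u,v=proj(n,q).astype(int)
    R.append(cv2.resize(im[max(0,v-60):v+60,u-60:u+60],(400,400),interpolation=cv2.INTER_CUBIC))
cv2.imwrite("pics/a2.png",np.hstack(R))
E
```

```text
tcp [544.215 262.359 182.668] yaw 178.8966424859159 j6 -1.2896433806227803 turn [-0.     0.    -0.002]
shift [-0.078  0.015 11.567] rows 1.8507283942787074
```

View pics/a2.png

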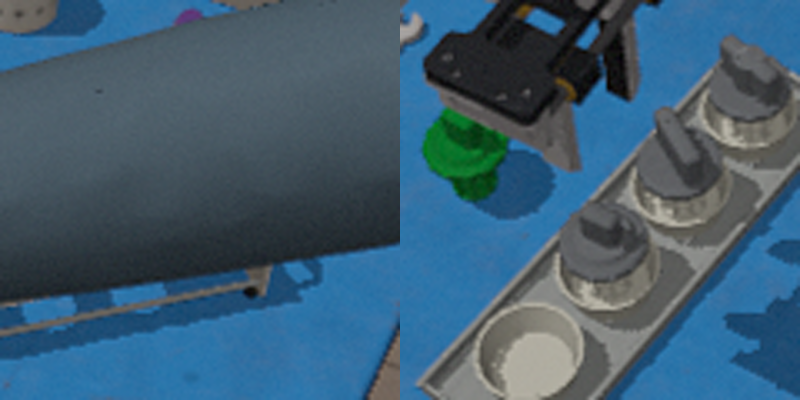

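The right half shows the spout-end cup (530,355) empty and the other three filters undisturbed. The arm hides the rack, so I'll check that later. Now the short filter.

Request:
apply_moves([
  [[0, 0, 0], [0, 0, 6], 115],
  [[0, 0, 0], [0, 0, 4.0], 115],
  [[0, 0, 0], [0, 0, 1.6], 115],
  [[0, 0, 0], [0, 0, 0], 115],
  [[0, 0, 0], [0, 0, 0], 255],
  [[0, 0, 0], [0, 0, 0], 255],
  [[0, 0, 0], [0, 0, 0], 255],
  [[0, 0, 0], [0, 0, 0], 255],
])

```text
time: 10.18
tcp_pos: [544.4, 263.6, 66.9]
tool_rot: [0.009, 1.0, 0.0, 0.0]
force: [0.1, -0.6, 0.4]
opening: 15.0
grip_force: 0.0
```

Request:
apply_moves([
  [[0, 0, 0], [0, 0, 0], 255],
  [[0, 0, 0], [0, 0, -3], 255],
  [[0, 0, 0], [0, 0, -5], 255],
  [[0, 0, 0], [0, 0, -5], 255],
  [[0, 0, 0], [0, 0, 0], 255],
])

```text
time: 10.8
tcp_pos: [546.9, 264.3, 201.7]
tool_rot: [0.009, 1.0, 0.001, 0.005]
force: [0.0, 0.0, -0.6]
opening: 14.1
grip_force: 25.0
```

```bash
python3 go.py 179 488 -248.5 200 488 -248.5 82
```

```text
tcp [546.878 264.287 201.718] yaw 178.98512968695533 j6 -1.2894045372535754 turn [ 0.003  0.009 -0.   ]
shift [  4.992 -51.374   0.172] rows 8.258543198583755
shift [ 0.   0.  11.8] rows 1.8880000000000001
```

Request:
apply_moves([
  [[0, 0, 0], [0.4, -4.0, 0], 255],
  [[0, 0, 0], [0.5, -5.4, 0], 255],
  [[0, 0, 0], [0.5, -5.4, 0], 255],
  [[0, 0, 0], [0.5, -5.4, 0], 255],
  [[0, 0, 0], [0.5, -5.4, 0], 255],
  [[0, 0, 0], [0.5, -5.4, 0], 255],
  [[0, 0, 0], [0.5, -5.4, 0], 255],
  [[0, 0, 0], [0.5, -5.4, 0], 255],
])

```text
time: 11.8
tcp_pos: [496.5, -155.0, 194.8]
tool_rot: [0.009, 1.0, 0.001, -0.001]
force: [0.9, 0.1, 0.3]
opening: 13.7
grip_force: 25.0
```

Request:
apply_moves([
  [[0, 0, 0], [0.5, -5.4, 0], 255],
  [[0, 0, 0], [0.4, -4.0, 0], 255],
  [[0, 0, 0], [0, 0, 0], 255],
  [[0, 0, 0], [0, 0, 0], 255],
  [[0, 0, 0], [0, 0, 0], 255],
])

```text
time: 12.42
tcp_pos: [487.0, -246.2, 195.9]
tool_rot: [0.008, 1.0, 0.0, -0.0]
force: [0.6, -0.2, -1.1]
opening: 13.3
grip_force: 25.0
```

```bash
python3 go.py 179 488 -248.5 82;  python3 - <<'E'
from h import *
im=manip.read_camera("scene")[:,:,::-1]
cv2.imwrite("pics/a3.png",cv2.resize(im[60:220,270:470],(800,600)[:1]+(600,),interpolation=cv2.INTER_CUBIC))
E
```

```text
tcp [ 487.027 -246.238  195.892] yaw 179.07098796786218 j6 -2.2306604588331793 turn [ 0.001 -0.001  0.001]
shift [-0.101 -0.224 11.389] rows 1.822702307679555
```

View pics/a3.png

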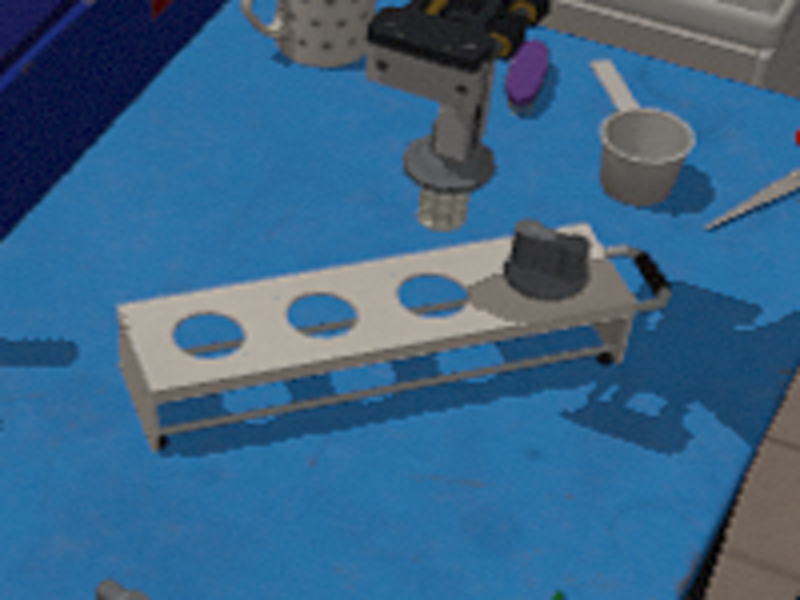

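The bowtie filter is seated flat in the hole by the handle (548,265), and the short filter is held above the next hole (432,295). I'll lower and release it.

Request:
apply_moves([
  [[0, 0, 0], [-0.1, -0.2, 3.5], 255],
  [[0, 0, 0], [0, 0, 2.5], 255],
  [[0, 0, 0], [0, 0, 1.5], 255],
  [[0, 0, 0], [0, 0, 1.5], 255],
  [[0, 0, 0], [0, 0, 1.3], 255],
  [[0, 0, 0], [0, 0, 1.0], 255],
  [[0, 0, 0], [0, 0, 0], 255],
  [[0, 0, 0], [0, 0, 0], 255],
])

```text
time: 13.48
tcp_pos: [488.3, -249.9, 84.0]
tool_rot: [0.009, 1.0, -0.0, 0.0]
force: [0.5, -0.3, -0.4]
opening: 13.7
grip_force: 25.0
```

Request:
apply_moves([
  [[0, 0, 0], [0, 0, 0.2], 255],
  [[0, 0, 0], [0, 0, 0], 255],
  [[0, 0, 0], [0, 0, 0], 115],
  [[0, 0, 0], [0, 0, 0], 115],
  [[0, 0, 0], [0, 0, 0], 115],
  [[0, 0, 0], [0, 0, -4], 115],
  [[0, 0, 0], [0, 0, -5], 115],
  [[0, 0, 0], [0, 0, -3], 115],
])

```text
time: 14.48
tcp_pos: [488.7, -250.2, 204.4]
tool_rot: [0.009, 1.0, -0.001, 0.001]
force: [-0.8, 0.3, 0.1]
opening: 51.7
grip_force: 0.0
```

```bash
python3 go.py 146 535 188 185 535 188 67
```

```text
tcp [ 488.749 -250.171  204.369] yaw 178.98665336537888 j6 -2.2327361125708935 turn [-0.001  0.003  0.576]
shift [20.668 38.912  1.937] rows 7.0564930928076715
shift [ 0.   0.  11.8] rows 1.8880000000000001
```

Request:
apply_moves([
  [[0, 0, 0.144], [0, 0, 0], 115],
  [[0, 0, 0.144], [0, 0, 0], 115],
  [[0, 0, 0.144], [0, 0, 0], 115],
  [[0, 0, 0.144], [0, 0, 0], 115],
  [[0, 0, 0], [2.5, 4.8, 0], 115],
  [[0, 0, 0], [2.5, 4.8, 0], 115],
  [[0, 0, 0], [2.5, 4.8, 0], 115],
  [[0, 0, 0], [2.5, 4.8, 0], 115],
])

```text
time: 15.48
tcp_pos: [512.5, -32.9, 201.7]
tool_rot: [0.293, 0.956, 0.0, 0.0]
force: [0.4, -0.7, -0.1]
opening: 51.6
grip_force: 0.0
```

Request:
apply_moves([
  [[0, 0, 0], [2.6, 4.9, 0.4], 115],
  [[0, 0, 0], [2.6, 4.9, 0.4], 115],
  [[0, 0, 0], [2.6, 4.9, 0.4], 115],
  [[0, 0, 0], [2.6, 4.8, 0.4], 115],
  [[0, 0, 0], [0, 0, 0], 115],
  [[0, 0, 0], [0, 0, 0], 115],
  [[0, 0, 0], [0, 0, 0], 115],
])

```text
time: 16.35
tcp_pos: [535.6, 184.2, 185.6]
tool_rot: [0.293, 0.956, -0.0, 0.0]
force: [-0.3, -0.5, -0.4]
opening: 51.8
grip_force: 0.0
```

```bash
python3 go.py 146 535 188 67
```

```text
tcp [535.614 184.163 185.603] yaw 145.88211900660582 j6 -0.8441300115133927 turn [-0.     0.    -0.002]
shift [ 0.266  0.284 11.86 ] rows 1.898661211815019
```

Request:
apply_moves([
  [[0, 0, 0], [0.3, 0.3, 6], 115],
  [[0, 0, 0], [0, 0, 4.3], 115],
  [[0, 0, 0], [0, 0, 1.6], 115],
  [[0, 0, 0], [0, 0, 0], 115],
  [[0, 0, 0], [0, 0, 0], 255],
  [[0, 0, 0], [0, 0, 0], 255],
  [[0, 0, 0], [0, 0, 0], 255],
  [[0, 0, 0], [0, 0, 0], 255],
])

```text
time: 17.35
tcp_pos: [534.9, 189.6, 66.9]
tool_rot: [0.292, 0.956, 0.0, 0.0]
force: [0.1, 0.6, -0.5]
opening: 15.1
grip_force: 0.1
```

Request:
apply_moves([
  [[0, 0, 0], [0, 0, 0], 255],
  [[0, 0, 0], [0, 0, -3], 255],
  [[0, 0, 0], [0, 0, -5], 255],
  [[0, 0, 0], [0, 0, -5], 255],
  [[0, 0, 0], [0, 0, 0], 255],
  [[0, 0, 0], [0, 0, 0], 255],
])

```text
time: 18.1
tcp_pos: [533.8, 189.4, 195.1]
tool_rot: [0.292, 0.956, -0.0, -0.001]
force: [-0.2, -0.3, -1.4]
opening: 13.7
grip_force: 25.0
```

```bash
python3 go.py 146 544.6 -195 200 544.6 -195 82
```

```text
tcp [533.787 189.393 195.112] yaw 145.9851536028979 j6 -0.836303475207871 turn [-0.001 -0.002 -0.   ]
shift [-22.391 -31.263  -0.489] rows 6.153224496666845
shift [ 0.   0.  11.8] rows 1.8880000000000001
```

Request:
apply_moves([
  [[0, 0, 0], [-2.0, -2.8, 0], 255],
  [[0, 0, 0], [-2.9, -4.1, 0], 255],
  [[0, 0, 0], [-2.9, -4.1, 0], 255],
  [[0, 0, 0], [-3.2, -4.4, 0], 255],
  [[0, 0, 0], [-3.2, -4.4, 0], 255],
  [[0, 0, 0], [-3.2, -4.4, 0], 255],
  [[0, 0, 0], [-2.9, -4.1, 0], 255],
  [[0, 0, 0], [-2.1, -3.0, 0], 255],
])

```text
time: 19.1
tcp_pos: [543.6, -196.7, 193.4]
tool_rot: [0.293, 0.956, 0.001, -0.002]
force: [0.4, 0.9, -1.1]
opening: 13.3
grip_force: 25.0
```

Request:
apply_moves([
  [[0, 0, 0], [0, 0, 0], 255],
  [[0, 0, 0], [0, 0, 0], 255],
  [[0, 0, 0], [0, 0, 0], 255],
])

```text
time: 19.48
tcp_pos: [544.9, -193.9, 195.6]
tool_rot: [0.292, 0.956, 0.0, -0.001]
force: [-0.2, 0.4, -0.5]
opening: 13.7
grip_force: 25.0
```

```bash
python3 go.py 146 544.6 -195 82;  python3 - <<'E'
from h import *
im=manip.read_camera("scene")[:,:,::-1]
cv2.imwrite("pics/a4.png",cv2.resize(im[60:220,270:470],(750,600),interpolation=cv2.INTER_CUBIC))
E
```

```text
tcp [ 544.881 -193.87   195.624] yaw 146.06177473981256 j6 -1.5163870159317256 turn [ 0.    -0.002  0.001]
shift [-0.04  -0.109 11.362] rows 1.8180793252309662
```

View pics/a4.png

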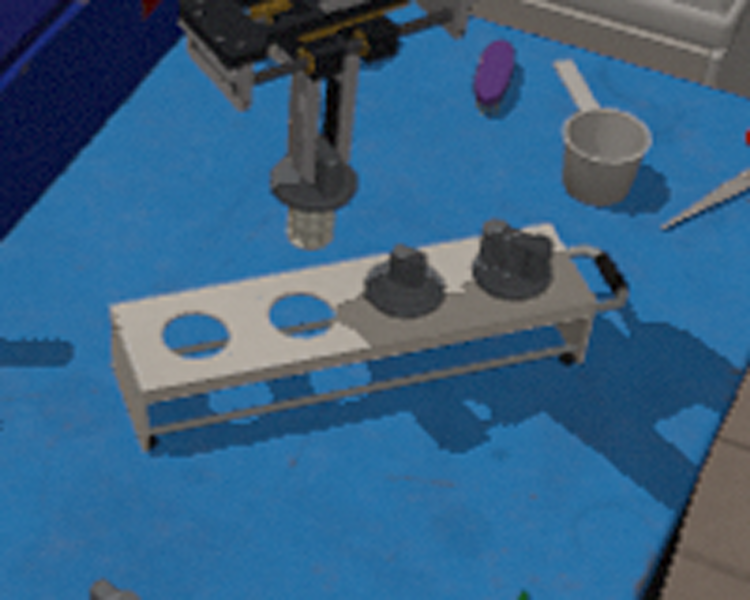

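The bowtie (512,262) and short (404,282) filters are seated, and the bar filter is upright above the third hole (302,315). Lowering it.

Request:
apply_moves([
  [[0, 0, 0], [0, -0.1, 3.5], 255],
  [[0, 0, 0], [0, 0, 2.5], 255],
  [[0, 0, 0], [0, 0, 1.5], 255],
  [[0, 0, 0], [0, 0, 1.5], 255],
  [[0, 0, 0], [0, 0, 1.3], 255],
  [[0, 0, 0], [0, 0, 1.0], 255],
  [[0, 0, 0], [0, 0, 0], 255],
  [[0, 0, 0], [0, 0, 0], 255],
])

```text
time: 20.52
tcp_pos: [545.0, -196.4, 84.0]
tool_rot: [0.293, 0.956, -0.0, 0.001]
force: [-0.2, 0.3, -1.4]
opening: 13.9
grip_force: 25.0
```

Request:
apply_moves([
  [[0, 0, 0], [0, 0, 0.2], 255],
  [[0, 0, 0], [0, 0, 0], 255],
  [[0, 0, 0], [0, 0, 0], 115],
  [[0, 0, 0], [0, 0, 0], 115],
  [[0, 0, 0], [0, 0, 0], 115],
  [[0, 0, 0], [0, 0, -4], 115],
  [[0, 0, 0], [0, 0, -5], 115],
  [[0, 0, 0], [0, 0, -3], 115],
])

```text
time: 21.52
tcp_pos: [545.5, -196.6, 204.5]
tool_rot: [0.293, 0.956, -0.0, 0.002]
force: [0.7, 0.1, 0.3]
opening: 51.5
grip_force: 0.0
```

```bash
python3 go.py 160.5 522.5 110.5 185 522.5 110.5 67
```

```text
tcp [ 545.478 -196.604  204.489] yaw 145.9795854955427 j6 -1.5184242854023353 turn [-0.     0.004 -0.253]
shift [12.417 28.182  1.949] rows 4.9372561970689945
shift [ 0.   0.  11.8] rows 1.888
```

Request:
apply_moves([
  [[0, 0, -0.127], [0, 0, 0], 115],
  [[0, 0, -0.127], [0, 0, 0], 115],
  [[0, 0, 0], [2.1, 4.7, 0.2], 115],
  [[0, 0, 0], [2.1, 4.7, 0.2], 115],
  [[0, 0, 0], [2.1, 4.7, 0.2], 115],
  [[0, 0, 0], [2.1, 4.7, 0.2], 115],
  [[0, 0, 0], [2.0, 4.7, 0.2], 115],
  [[0, 0, 0], [2.0, 4.7, 0.2], 115],
])

```text
time: 22.52
tcp_pos: [521.4, 112.7, 189.7]
tool_rot: [0.169, 0.986, 0.0, 0.0]
force: [0.5, -0.6, 0.2]
opening: 51.7
grip_force: 0.0
```

Request:
apply_moves([
  [[0, 0, 0], [0, 0, 0], 115],
  [[0, 0, 0], [0, 0, 0], 115],
  [[0, 0, 0], [0, 0, 0], 115],
])

```text
time: 22.9
tcp_pos: [522.0, 109.9, 189.5]
tool_rot: [0.17, 0.985, -0.0, 0.0]
force: [0.1, -0.8, -0.2]
opening: 51.3
grip_force: 0.0
```

```bash
python3 go.py 160.5 522.5 110.5 67
```

```text
tcp [521.963 109.856 189.535] yaw 160.4285154658834 j6 -1.234281118320697 turn [-0.     0.    -0.001]
shift [-0.029  0.079 12.253] rows 1.9605994246813447
```

Request:
apply_moves([
  [[0, 0, 0], [0, 0, 6], 115],
  [[0, 0, 0], [0, 0, 4.6], 115],
  [[0, 0, 0], [0, 0, 1.6], 115],
  [[0, 0, 0], [0, 0, 0], 115],
  [[0, 0, 0], [0, 0, 0], 255],
  [[0, 0, 0], [0, 0, 0], 255],
  [[0, 0, 0], [0, 0, 0], 255],
  [[0, 0, 0], [0, 0, 0], 255],
])

```text
time: 23.9
tcp_pos: [522.4, 111.1, 68.5]
tool_rot: [0.169, 0.986, 0.0, 0.001]
force: [-0.6, -0.3, 2.7]
opening: 23.4
grip_force: 25.0
```

Request:
apply_moves([
  [[0, 0, 0], [0, 0, 0], 255],
  [[0, 0, 0], [0, 0, -3], 255],
  [[0, 0, 0], [0, 0, -5], 255],
  [[0, 0, 0], [0, 0, -5], 255],
  [[0, 0, 0], [0, 0, 0], 255],
  [[0, 0, 0], [0, 0, 0], 255],
])

```text
time: 24.65
tcp_pos: [520.8, 111.1, 196.0]
tool_rot: [0.169, 0.986, -0.0, -0.001]
force: [0.2, 0.1, -1.3]
opening: 23.9
grip_force: 25.0
```

```bash
python3 go.py 160.5 602 -141.6 200 602 -141.6 82
```

```text
tcp [520.795 111.121 196.036] yaw 160.53199658651923 j6 -1.2339042477697384 turn [-0.001 -0.002  0.001]
shift [-16.091 -21.112  -0.396] rows 4.247635900895349
shift [ 0.   0.  11.8] rows 1.888
```

Request:
apply_moves([
  [[0, 0, 0], [-1.6, -2.1, 0], 255],
  [[0, 0, 0], [-2.6, -3.4, 0], 255],
  [[0, 0, 0], [-2.6, -3.4, 0], 255],
  [[0, 0, 0], [-2.6, -3.4, 0], 255],
  [[0, 0, 0], [-2.6, -3.4, 0], 255],
  [[0, 0, 0], [-2.6, -3.4, 0], 255],
  [[0, 0, 0], [-1.5, -2.0, 0], 255],
  [[0, 0, 0], [0, 0, 0], 255],
])

```text
time: 25.65
tcp_pos: [602.5, -142.2, 195.6]
tool_rot: [0.17, 0.985, 0.0, -0.002]
force: [0.1, 0.2, -0.3]
opening: 23.3
grip_force: 25.0
```

Request:
apply_moves([
  [[0, 0, 0], [0, 0, 0], 255],
  [[0, 0, 0], [0, 0, 0], 255],
])

```text
time: 25.9
tcp_pos: [602.9, -140.2, 197.3]
tool_rot: [0.168, 0.986, 0.0, -0.0]
force: [-0.1, 0.9, 0.3]
opening: 23.3
grip_force: 25.0
```

```bash
python3 go.py 160.5 602 -141.6 83;  python3 - <<'E'
from h import *
im=manip.read_camera("scene")[:,:,::-1]
cv2.imwrite("pics/a5.png",cv2.resize(im[60:220,270:470],(750,600),interpolation=cv2.INTER_CUBIC))
E
```

```text
tcp [ 602.892 -140.194  197.279] yaw 160.61499115873033 j6 -1.6439972349315988 turn [ 0.    -0.001  0.002]
shift [ 0.037 -0.162 11.428] rows 1.8286585468984067
```

View pics/a5.png

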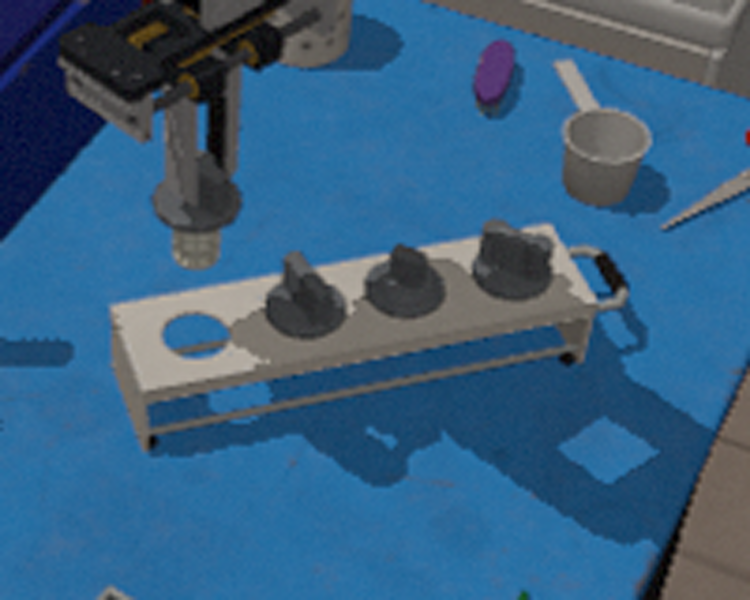

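Three filters are seated, and the hub filter is upright above the last hole (196,335). Lowering it.

Request:
apply_moves([
  [[0, 0, 0], [0, -0.1, 3.5], 255],
  [[0, 0, 0], [0, 0, 2.5], 255],
  [[0, 0, 0], [0, 0, 1.5], 255],
  [[0, 0, 0], [0, 0, 1.5], 255],
  [[0, 0, 0], [0, 0, 1.3], 255],
  [[0, 0, 0], [0, 0, 1.0], 255],
  [[0, 0, 0], [0, 0, 0], 255],
  [[0, 0, 0], [0, 0, 0], 255],
])

```text
time: 26.95
tcp_pos: [603.3, -142.7, 85.0]
tool_rot: [0.169, 0.986, -0.0, 0.0]
force: [0.1, -0.4, 0.2]
opening: 23.5
grip_force: 25.0
```

Request:
apply_moves([
  [[0, 0, 0], [0, 0, 0.2], 255],
  [[0, 0, 0], [0, 0, 0], 255],
  [[0, 0, 0], [0, 0, 0], 115],
  [[0, 0, 0], [0, 0, 0], 115],
  [[0, 0, 0], [0, 0, 0], 115],
  [[0, 0, 0], [0, 0, -4], 115],
  [[0, 0, 0], [0, 0, -5], 115],
  [[0, 0, 0], [0, 0, -5], 115],
])

```text
time: 27.95
tcp_pos: [602.6, -142.3, 223.9]
tool_rot: [0.169, 0.986, 0.0, -0.0]
force: [0.3, -0.3, 0.2]
opening: 51.9
grip_force: 0.0
```

Request:
apply_moves([
  [[0, 0, 0], [0, 5, 0], 115],
  [[0, 0, 0], [0, 5, 0], 115],
  [[0, 0, 0], [0, 5, 0], 115],
  [[0, 0, 0], [0, 5, 0], 115],
  [[0, 0, 0], [0, 0, 0], 115],
  [[0, 0, 0], [0, 0, 0], 115],
])

```text
time: 28.7
tcp_pos: [669.3, 45.8, 222.3]
tool_rot: [0.169, 0.986, -0.0, -0.0]
force: [-0.5, 0.5, 0.6]
opening: 51.6
grip_force: 0.0
```

Run:
```python
from h import *
im=manip.read_camera("scene")[:,:,::-1]
a=cv2.resize(im[60:220,270:470],(500,400),interpolation=cv2.INTER_CUBIC)
t=manip.read_camera("top")[:,:,::-1];b=cv2.resize(t[138:258,322:442],(300,300),interpolation=cv2.INTER_CUBIC)
b=cv2.copyMakeBorder(b,0,100,0,0,cv2.BORDER_CONSTANT)
cv2.imwrite("pics/a6.png",np.hstack([a,b]))
```

```text
(no output)
```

View pics/a6.png

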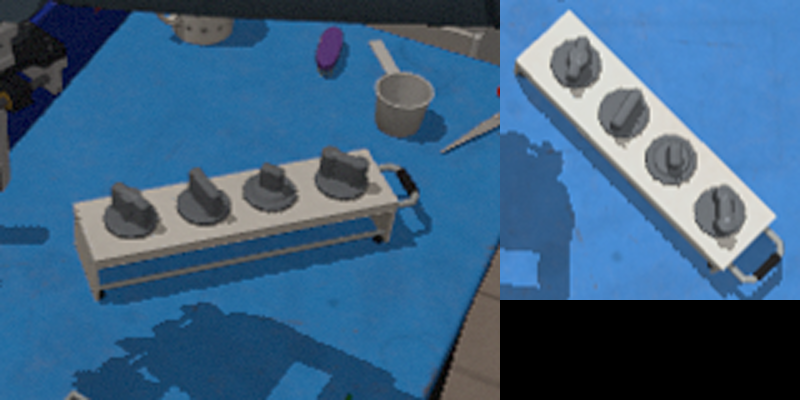

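All four filters hang flat. From the handle they are bowtie (342,172), short (270,188), bar (203,198) and hub (130,212), and the gripper is clear. Handing in.

```bash
python3 -c "
from cell import manip
print(manip.close_job())"
```

```text
the job is handed in; nothing more can be done
None
```

All four filters hang in the rack in tray order (from the handle: bowtie, short, bar, hub), and the job was handed in at about 29 s; no verdict was shown.

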